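# Turn a gasketed vent cover over onto its frame and weight it

## Task

The aluminium vent cover waits on the bonding board with its sticky gasket up and has been degreased, so never touch it with the fingers: take the trowel, slide its blade under the cover's free edge and tip the cover over like a page onto the black frame, so that it lies flat, gasket down, between the side fences and fully home against the end stop (nudge it there with the trowel if it lands short). Then lay the trowel flat on the bench and set the yellow tape measure flat and gently on the middle of the cover as a weight. Leave the glue bottle, the jar, the dial hygrometer and the orange foil pack where they stand.

Things in the scene. Friction and masses are not known exactly. Their poses are not given: they have to be found in the camera images.
- board: Bonding board, fixed: plywood base 230 x 142 x 10 mm, spanning x -105 to 125 and y +-71 mm. Origin on the bench surface, below the middle of the black frame's near edge; x is the direction in which the cover is turned over and pushed home, y across, z up.
- bay (a point): Middle of the waiting bay where the cover starts, at board (-53, 0, 20) mm: level with the tops of two wooden rails along x (x -105 to -1, 12 mm wide, centred at y +-45). Between them, under the cover, is a gap 78 mm wide and 10 mm high (z 10 to 20), open at its x -105 end.
- frame_edge (a point): Middle of the near top edge of the black vent frame, at board (0, 0, 26) mm: a step 6 mm above the rails, against which the cover's far edge pivots when it is tipped over.
- seat (a point): Middle of the black vent frame's top, at board (50, 0, 26) mm; the frame is 100 (x) x 110 (y) mm. A cover that is home has its middle at board (53, 0), its bare face up at z 38 mm, its plate edge from z 30 to 38.
- end_stop (a point): Middle of the inner face of the aluminium end stop, at board (103, 0, 36) mm, its top edge. The stop is 11 mm thick. Side fences just as high, 9 mm thick, run along x from 15 to 115 mm with inner faces at y +-59 mm (4 mm free on each side of the cover).
- cover: Vent cover, loose, 0.08 to 0.17 kg: aluminium plate 100 (x) x 110 (y) x 8 mm with dark slots and on its +z face a black gasket ring, 4 mm thick, 8 mm in from the edges. Origin: middle of the bare face; z points to the gasket. It starts on the rails, gasket up, x nearly along the board's x, far edge 2 to 8 mm short of the frame.
- trowel: Steel trowel, loose, 0.22 kg, lying flat. Origin under the blade, below the handle's middle, where it balances; x to the free front edge, z up. Blade 60 mm wide, 2.5 mm thick, x -45 to 75 mm. Wooden handle above it along x, 92 mm long, flat sides 22 mm apart, z 36 to 64 mm, on two 12 mm posts at x +-26.
- trowel_edge (a point): The middle of the trowel's free front blade edge, on the underside, 75 mm ahead of the trowel's origin.
- tape_measure: Yellow tape measure lying flat, loose, 0.2 to 0.33 kg: a rounded case from x -28 to 34 mm and y -26 to 40 mm, 32 mm high, with a 4 mm bump on its -x side (y -6 to 18 mm), so it is 66 mm wide both ways through its middle; a short metal tape end sticks out to y -40 mm at x -31 mm. Origin on its underside, z up.
- case_mid (a point): Middle of the tape measure's yellow case, on its underside, at x 3, y 7 mm of the tape measure: the point to centre on the cover.
- glue_bottle: White and blue glue bottle with a red nozzle, standing loose close beside the board: 43 mm across, 128 mm high; origin under its middle. Bystander.
- calcium_jar: Jar with a green label and black cap, standing loose close beside the board: 40 mm across, 105 mm high; origin under its middle. Bystander.
- hygrometer: Round black dial hygrometer lying loose on the bench: 60 mm across, 16 mm high; origin under its middle. Bystander.
- pack_orange: Orange foil pack, standing loose at the back left: 35 x 84 mm, 120 mm high; origin under its middle. Bystander.

How it is judged (in metres and radians):
On the way, in this order (a step that is already met when the one before it is completed fails the run):
1. the trowel tips the cover up by its edge (angle between cover's own z axis and vertical between 0.6 and 1.6 rad and contact force between trowel and cover above 0.05 N), for 0.1 s.
2. the cover lies gasket down on the frame, home against the end stop (angle between cover's own z axis and vertical above 3.06 rad and x of cover in the frame of board between 0.0495 and 0.056 m and y of cover in the frame of board between -0.007 and 0.007 m and z of cover in the frame of board below 0.041 m and angle between the x axis of cover and the x axis of board, either way round below 0.07 rad), for 0.2 s.
3. the tape measure lies on the cover while the trowel lies on the bench (contact force between tape_measure and cover above 0.5 N and height (world z) of trowel below 0.005 m), for 0.2 s.
At the end, for the whole second after the job is handed in: The cover lies flat, gasket down, on the frame between the fences, within 3.5 mm of the end stop and square to the board; the tape measure lies flat on it with its case within 12 mm of its middle; the trowel lies flat on the bench; all at rest (all of step 2 and horizontal distance between case_mid and cover below 0.012 m and angle between tape_measure's own z axis and vertical below 0.06 rad and z of tape_measure in the frame of board between 0.034 and 0.043 m and height (world z) of trowel below 0.005 m and angle between trowel's own z axis and vertical below 0.05 rad and linear speed of each of tape_measure, cover, trowel below 0.02 m/s); the robot touches nothing.
It fails at once if the fingers touch the cover (contact force between the fingers and cover above 0.3 N).
It fails at once if the tape measure is dropped or thrown (linear speed of tape_measure above 0.6 m/s and contact force between the fingers and tape_measure below 0.3 N).
It fails at once if the glue bottle, jar, hygrometer or orange foil pack is moved by over 20 mm (distance of any of glue_bottle, calcium_jar, hygrometer, pack_orange from where it was at the start of the episode above 0.02 m).
It also fails if it takes over 72 s, if anything falls off the work surface, if the arm or the gripper's body presses on something with over 40 N, if the wrist force passes 120 N, or if a joint passes its speed limit or range.

## Robot

A 6-joint arm with a two-finger parallel gripper is mounted at the origin on a cart in front of the work surface, level with it; the furniture and walls round the work are solid. World frame = base frame: x ahead of the robot, y to its left, z up, the work surface at z = 0. Lengths are in m, angles in degrees, forces in N, time in s.
With the tool pointing down it reaches from about 0.4 to 0.825 m from the base axis. Payload 7 kg.
Tool frame: the origin (TCP) lies midway between the tips of the shut fingers; the grasp point (between the pads) lies 19 mm behind it (ctrl.hold_point_z is the distance from the TCP to the grasp point, in m); z points along the fingers, y is the line along which they close (so a half turn about z gives the same grasp; the last joint's range is limited). The gripper opens to 88 mm and grips with 3 to 60 N. Pads are 19 mm wide; open, the fingers measure 130 mm over their backs; the gripper's body (78 mm by 193 mm) begins 47 mm behind the grasp point.
Start: joints at [-56.946, 20.546, 0.682, 0, -70.136, -16.507], TCP at [0.192, -0.647, 0.227] pointing down, gripper open.
Joint ranges: [-176.03, 176.03], [-82.01, 121.73], [-58.28, 71.71], [-173.87, 95.51], [-174.79, -0.11], [-173.66, 173.66]. Speed limits (degrees/s): [136.94, 136.94, 172.46, 180, 180, 180].

## Interface

Orientations are given as [roll, pitch, yaw] about the fixed x, y, z axes, in that order (R = Rz(yaw) Ry(pitch) Rx(roll)).
In Python, from plant import ctrl gives the robot as it stands.
- The arm moves only by the tool apply_moves, never from a script. Its argument "deltas" is a list of rows, each an object with "fingers": the finger opening in mm, from 0 to 87.6; "delta_pos": the shift along the tool's x, y, z in mm, a list of three; "angular": the turn, a rotation vector about the tool's x, y, z in degrees, a list of three. A call has 1 to 10 rows; each row is the pose to reach, as a shift and turn from the pose commanded when the call began, along the tool's axes at that moment; what a row does not reach only later rows make up. A row lasts 1/10 s, in which the tool goes at most 50 mm and 8.59 degrees, less where a joint would pass 70% of its speed; a pose out of reach is approached as far as the arm can. A call with a gripper value outside its range is refused whole. The fingers move at their own pace and stop on an object; the grip force is fixed at half the most. Time passes only in rows, so rows that repeat a pose let the fingers close. It gives the time, the measured TCP pose, the force, the opening and the grip force at its end, in the units of the state.
- ctrl.get_obs(): the state, without advancing time (a new reading comes with each control period).
- ctrl.snapshot(name): name is "scene" or "top"; returns the picture (480x640x3 uint8, red, green, blue); there is no depth.
- ctrl.camera_params(name): a dict with "fx", "fy", "cx", "cy" (pixels), "cam_to_world" (4x4, takes a point from camera to world coordinates). Camera axes: x right, y up, looking along -z (the intrinsics and any distortion apply to the point x, -y, -z); pixel columns grow to the right and rows downward; lengths in m; the calibration is good to about 2 mm. A picture is of the moment at which its call begins. camera_params takes no time and is no camera call.
- ctrl.close_job(): hands the job in; it is judged then, once.
The state is a dict: "clock": time; "joint_pos": joint angles; "qvel": joint speeds; "tau": joint torques, N m; "tool_pos": TCP position; "orientation": TCP orientation; "force": force on the tool from outside, world axes, zero at the start; "moment": the same for the moment, N m; "opening": finger opening in m; "gripper_force": force on a finger pad.
Only numpy, scipy, OpenCV 4.12 (cv2) and the standard library are available. Lean on these libraries where they do the work, as an engineer would, in place of code of your own. Each camera call takes 0.05 s, during which the arm holds its last target. There are 200 camera calls.

## Working session

There is one attempt and no reset: what is moved stays moved. The work goes in short steps, Python scripts to look and compute and a tool call to move; the robot and the scene stay as the last step left them, time stands still between calls to the robot, and variables do not carry over. Pictures are saved under pics/ and viewed, at most 10 in all, crops included, and the job is handed in when it is done.

Besides the shell and the picture viewer there is one more tool, called by a JSON object that holds its "method" and its "body". apply_moves: Moves the arm, as the interface text tells. Its arguments: {"type":"object","properties":{"deltas":{"type":"array"}},"required":["deltas"]}

```bash
mkdir -p pics; ls; python3 - <<'E'
from plant import ctrl
import cv2
for n in("scene","top"):
    cv2.imwrite(f"pics/{n}0.png",ctrl.snapshot(n)[:,:,::-1]); p=ctrl.camera_params(n);print(n,p)
o=ctrl.get_obs();print(o,ctrl.hold_point_z)
E
```

```text
pics
scene {'fx': 597.2460011056394, 'fy': 597.2460011056394, 'cx': 300.9451332214238, 'cy': 250.5450820854545, 'cam_to_world': array([[-0.68935501,  0.3721161 , -0.62154588, -0.38393173],
       [-0.72440607, -0.3481113 ,  0.59502468,  0.8683604 ],
       [ 0.00505112,  0.86043485,  0.50953543,  0.81559502],
       [ 0.        ,  0.        ,  0.        ,  1.        ]])}
top {'fx': 613.2453132523962, 'fy': 613.2453132523962, 'cx': 319.35836086934415, 'cy': 236.11389782297275, 'cam_to_world': array([[-0.01836305,  0.98923505, -0.14517854,  0.27345611],
       [-0.99980224, -0.0192766 , -0.00488824, -0.02689237],
       [-0.00763417,  0.14506007,  0.9893934 ,  1.70191767],
       [ 0.        ,  0.        ,  0.        ,  1.        ]])}
{'clock': 0.1, 'joint_pos': array([-5.69460531e+01,  2.05870830e+01,  6.37979719e-01, -1.62545726e-02,
       -7.01364580e+01, -1.65078953e+01]), 'qvel': array([-0.09916263, -0.10482087,  0.18005634,  0.03452231,  0.03670589,
        0.01661209]), 'tau': array([-9.53773269e-04, -5.84161949e+01,  2.93753189e+01,  7.01559618e+00,
        1.01743321e-02, -4.92200115e-05]), 'tool_pos': array([ 0.19207638, -0.64662811,  0.22571592]), 'orientation': array([ 1.79913623e+02, -9.66277266e-03, -1.63459476e+02]), 'force': array([0.5819743 , 0.04784142, 0.54067494]), 'moment': array([ 0.00684588,  0.03695878, -0.04369461]), 'gripper_force': 0.0, 'opening': 0.08775258909569783} 0.0188
```

View pics/scene0.png

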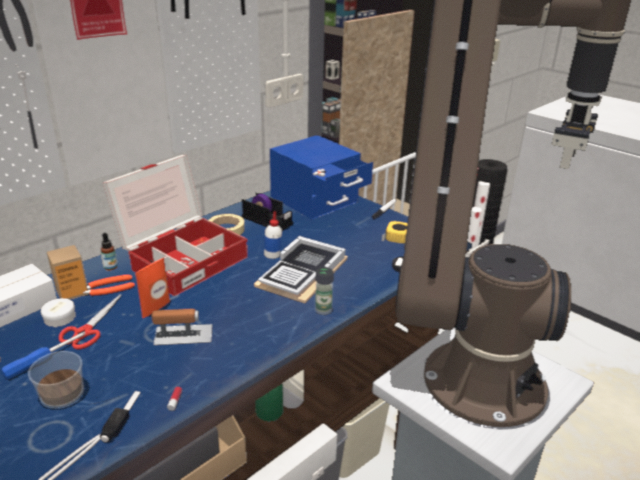

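View pics/top0.png

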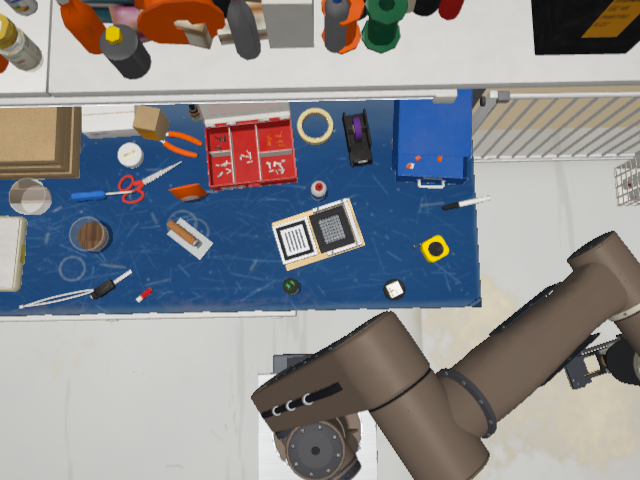

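The top view shows the trowel at about (190,238), the board at (318,235) with its cover bay on the left and black frame on the right, and the tape at (434,248). The bottle is at (319,188), the jar at (291,286) and the hygrometer at (394,289). I'll enlarge those areas.

```bash
python3 - <<'E'
import cv2,numpy as np
im=cv2.imread("pics/top0.png")
f=lambda x0,x1,y0,y1,s:cv2.resize(im[y0:y1,x0:x1],None,fx=s,fy=s,interpolation=cv2.INTER_CUBIC)
a=f(260,380,170,300,4.5) #540x585
b=np.zeros((585,255,3),np.uint8)
t=f(160,220,210,265,4.25);b[:t.shape[0],:255]=t[:,:255]
u=f(410,465,225,275,4.25);b[300:300+u.shape[0],:u.shape[1]]=u
cv2.imwrite("pics/crop0.png",np.hstack([a,b]))
E
```

```text
(no output)
```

View pics/crop0.png

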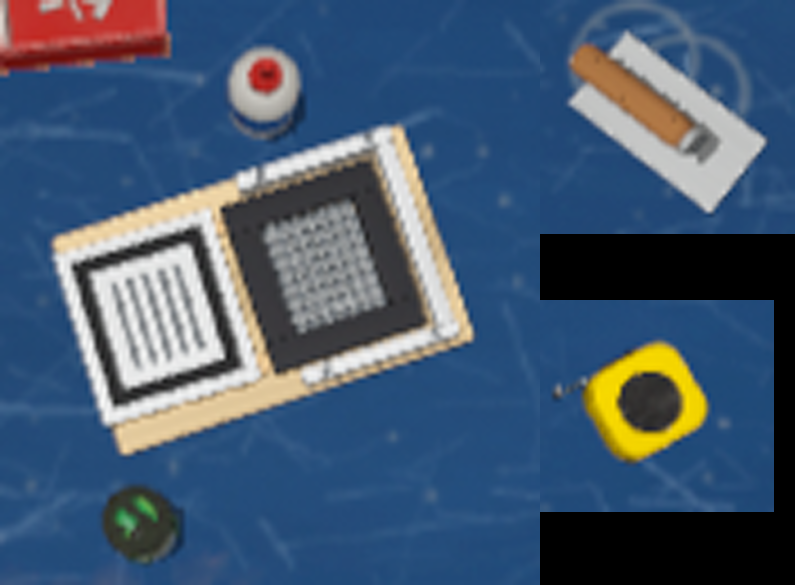

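```bash
cat > h.py <<'E'
import numpy as np
from plant import ctrl
from scipy.optimize import least_squares
from scipy.spatial.transform import Rotation as Rn
def proj(n,P):
    c=ctrl.camera_params(n);T=np.array(c['cam_to_world']);q=(np.atleast_2d(P)-T[:3,3])@T[:3,:3]
    return np.c_[c['cx']+c['fx']*q[:,0]/-q[:,2],c['cy']-c['fy']*q[:,1]/-q[:,2]]
def ray(n,uv,z):
    c=ctrl.camera_params(n);T=np.array(c['cam_to_world']);d=T[:3,:3]@[(uv[0]-c['cx'])/c['fx'],-(uv[1]-c['cy'])/c['fy'],-1]
    return T[:3,3]+d*(z-T[2,3])/d[2]
def fit(n,L,uv,x0):
    "L local pts (m), pose x,y,yaw on z=0"
    L=np.array(L)/1000;uv=np.array(uv,float)
    def w(p):c,s=np.cos(p[2]),np.sin(p[2]);return np.c_[p[0]+c*L[:,0]-s*L[:,1],p[1]+s*L[:,0]+c*L[:,1],L[:,2]]
    r=least_squares(lambda p:(proj(n,w(p))-uv).ravel(),x0)
    return r.x,r.fun.reshape(-1,2).round(1)
E
python3 - <<'E'
from h import *
A=lambda L:[((u+.5)/4.5-.5+260,(v+.5)/4.5-.5+170) for u,v in L]
B=lambda L:[((u-540+.5)/4.25-.5+160,(v+.5)/4.25-.5+210) for u,v in L]
C=lambda L:[((u-540+.5)/4.25-.5+410,(v-300+.5)/4.25-.5+225) for u,v in L]
def go(nm,L,uv,x0):
    p,r=fit("top",L,uv,x0);print(nm,p[:2].round(4),np.degrees(p[2]).round(1),r.tolist());return p
b=go("board",[(-105,71,10),(125,71,10),(125,-71,10),(-105,-71,10),(0,55,26),(0,-55,26),(114,59,36),(114,-59,36)],
 A([(53,240),(402,127),(472,338),(122,455),(220,207),(277,373),(392,132),(458,333)]),[.6,0,-1.3])
c=go("cover",[(-50,55,28),(50,55,28),(50,-55,28),(-50,-55,28)],A([(56,257),(207,210),(263,375),(105,424)]),[.6,0,-1.3])
t=go("trowel",[(-45,30,2.5),(75,30,2.5),(75,-30,2.5),(-45,-30,2.5)],B([(625,30),(767,142),(711,213),(569,103)]),[.6,.35,-2])
# tape: extremes of case; use edge-mid based centre
from numpy import *
uv=C([(648,401)])[0]; print("case ctr z32",ray("top",uv,.032)); 
a=ray("top",C([(587,388)])[0],.02);d=ray("top",C([(660,343)])[0],.02);print("tape y yaw",degrees(arctan2(*(d-a)[[1,0]])))
for n,u,z in(("bottle",A([(265,76)])[0],.128),("jar",A([(136,517)])[0],.105),("hyg",(394,289),.016)):
    P=ray("top",u,z);cc,s=cos(b[2]),sin(b[2]);q=P[:2]-b[:2];print(n,P.round(3),"board:",(q@[cc,s]).round(3),(q@[-s,cc]).round(3))
q=c[:2]-b[:2];print("cover in board",q@[cc,s],q@[-s,cc],degrees(c[2]-b[2]))
E
```

```text
board [ 0.525  -0.0056] -73.0 [[-0.2, -0.2], [0.2, -0.2], [0.8, 0.5], [-0.2, 0.1], [-0.0, -0.1], [-0.4, 0.5], [0.4, 2.0], [-0.6, -2.5]]
cover [0.51   0.0497] -73.5 [[-0.5, -0.2], [0.4, -0.6], [-0.1, 0.3], [0.2, 0.4]]
trowel [0.5331 0.3569] -128.5 [[0.3, 0.4], [0.0, -0.3], [-0.3, -0.1], [-0.0, -0.0]]
case ctr z32 [ 0.47834345 -0.33493471  0.032     ]
tape y yaw -59.57339922144672
bottle [ 0.636 -0.019  0.128] board: 0.046 0.102
jar [0.382 0.06  0.105] board: -0.105 -0.118
hyg [ 0.37  -0.22   0.016] board: 0.16 -0.211
cover in board -0.05722510635932733 0.0017995688611999311 -0.5182390179570574
```

```bash
cat >> h.py <<'E'
BO=np.array([.525,-.0056,0]);BY=-73.
BR=Rn.from_euler('z',BY,degrees=True)
def down(yaw): return Rn.from_euler('xyz',[180,0,yaw],degrees=True)
def now():
    o=ctrl.get_obs();return o['tool_pos'],Rn.from_euler('xyz',o['orientation'],degrees=True),o
def rel(*wps):
    p,R,o=now()
    print("t",round(o['clock'],2),"tcp",(p*1e3).round(1),"rpy",o['orientation'].round(1),"j",o['joint_pos'].round(0),"F",o['force'].round(1),"op",round(o['opening']*1e3,1))
    for P,Q in wps:
        print((R.inv().apply(np.array(P)-p)*1e3).round(1).tolist(),np.degrees((R.inv()*Q).as_rotvec()).round(2).tolist())
def tro(f,tilt,g=None):
    "TCP pose for trowel_edge (underside front mid) at board point f (mm) with tilt deg; g=TCP in trowel frame (mm)"
    g=np.array([0,0,31.]) if g is None else np.array(g)
    Rt=BR*Rn.from_euler('y',tilt,degrees=True)
    return BO+BR.apply(np.array(f)/1e3)+Rt.apply((g-[75,0,0])/1e3), Rt*Rn.from_euler('x',180,degrees=True)
E
python3 -c "
from h import *
rel(([.45,-.35,.226],down(-150)),([.533,.357,.2],down(-128.5)),([.533,.357,.033],down(-128.5)))"
```

```text
t 0.1 tcp [ 192.1 -646.6  225.7] rpy [ 179.9   -0.  -163.5] j [-57.  21.   1.  -0. -70. -17.] F [0.6 0.  0.5] op 87.8
[-331.7, 210.9, -0.0] [0.09, 0.0, -13.46]
[-612.5, 865.0, 26.9] [0.09, 0.02, -34.96]
[-612.6, 864.7, 193.9] [0.09, 0.02, -34.96]
```

{"method": "apply_moves", "body": {"deltas": [{"fingers": 70, "delta_pos": [-332, 211, 0], "angular": [0, 0, -13.5]}, {"fingers": 70, "delta_pos": [-332, 211, 0], "angular": [0, 0, -13.5]}, {"fingers": 70, "delta_pos": [-332, 211, 0], "angular": [0, 0, -13.5]}, {"fingers": 70, "delta_pos": [-332, 211, 0], "angular": [0, 0, -13.5]}, {"fingers": 70, "delta_pos": [-332, 211, 0], "angular": [0, 0, -13.5]}, {"fingers": 70, "delta_pos": [-332, 211, 0], "angular": [0, 0, -13.5]}, {"fingers": 70, "delta_pos": [-332, 211, 0], "angular": [0, 0, -13.5]}, {"fingers": 70, "delta_pos": [-612, 865, 0], "angular": [0, 0, -35]}, {"fingers": 70, "delta_pos": [-612, 865, 0], "angular": [0, 0, -35]}, {"fingers": 70, "delta_pos": [-612, 865, 0], "angular": [0, 0, -35]}]}}

```text
clock: 1.1
tool_pos: [0.444, -0.2326, 0.2261]
orientation: [180.0, -0.0, -128.1]
force: [1.9, -0.5, 1.0]
opening: 0.0702
gripper_force: 0.0
```

```bash
python3 -c "
from h import *
rel(([.533,.357,.2],down(-128.5)),([.533,.357,.033],down(-128.5)))"
```

```text
t 1.1 tcp [ 444.  -232.6  226.1] rpy [ 180.    -0.  -128.1] j [ -5.   4. -21.  -0. -65. -33.] F [ 1.9 -0.5  1. ] op 70.2
[-518.8, 294.0, 26.2] [0.04, -0.02, 0.37]
[-518.8, 293.9, 193.2] [0.04, -0.02, 0.37]
```

{"method": "apply_moves", "body": {"deltas": [{"fingers": 60, "delta_pos": [-519, 294, 26], "angular": [0, 0, 0]}, {"fingers": 60, "delta_pos": [-519, 294, 26], "angular": [0, 0, 0]}, {"fingers": 60, "delta_pos": [-519, 294, 26], "angular": [0, 0, 0]}, {"fingers": 60, "delta_pos": [-519, 294, 26], "angular": [0, 0, 0]}, {"fingers": 60, "delta_pos": [-519, 294, 26], "angular": [0, 0, 0]}, {"fingers": 60, "delta_pos": [-519, 294, 26], "angular": [0, 0, 0]}, {"fingers": 60, "delta_pos": [-519, 294, 26], "angular": [0, 0, 0]}, {"fingers": 60, "delta_pos": [-519, 294, 26], "angular": [0, 0, 0]}, {"fingers": 60, "delta_pos": [-519, 294, 26], "angular": [0, 0, 0]}, {"fingers": 60, "delta_pos": [-519, 294, 26], "angular": [0, 0, 0]}]}}

```text
clock: 2.1
tool_pos: [0.5213, 0.261, 0.2045]
orientation: [180.0, -0.0, -128.4]
force: [1.0, -0.3, 0.1]
opening: 0.0597
gripper_force: 0.0
```

```bash
python3 -c "
from h import *
rel(([.533,.357,.1],down(-128.5)),([.533,.357,.033],down(-128.5)))"
```

```text
t 2.1 tcp [521.3 261.  204.5] rpy [ 180.    -0.  -128.4] j [ 46.  13. -13.  -0. -64. -84.] F [ 1.  -0.3  0.1] op 59.7
[-82.6, 50.5, 104.5] [0.01, -0.02, 0.07]
[-82.6, 50.5, 171.5] [0.01, -0.02, 0.07]
```

{"method": "apply_moves", "body": {"deltas": [{"fingers": 60, "delta_pos": [-82.6, 50.5, 60], "angular": [0, 0, 0]}, {"fingers": 60, "delta_pos": [-82.6, 50.5, 60], "angular": [0, 0, 0]}, {"fingers": 60, "delta_pos": [-82.6, 50.5, 60], "angular": [0, 0, 0]}, {"fingers": 60, "delta_pos": [-82.6, 50.5, 105], "angular": [0, 0, 0]}, {"fingers": 60, "delta_pos": [-82.6, 50.5, 145], "angular": [0, 0, 0]}, {"fingers": 60, "delta_pos": [-82.6, 50.5, 173.5], "angular": [0, 0, 0]}, {"fingers": 60, "delta_pos": [-82.6, 50.5, 173.5], "angular": [0, 0, 0]}, {"fingers": 10, "delta_pos": [-82.6, 50.5, 173.5], "angular": [0, 0, 0]}, {"fingers": 10, "delta_pos": [-82.6, 50.5, 173.5], "angular": [0, 0, 0]}, {"fingers": 10, "delta_pos": [-82.6, 50.5, 173.5], "angular": [0, 0, 0]}]}}

```text
clock: 3.1
tool_pos: [0.5343, 0.3559, 0.0335]
orientation: [-180.0, 0.2, -128.4]
force: [-0.1, -0.7, -0.5]
opening: 0.0415
gripper_force: 0.0
```

```bash
python3 -c "
from h import *
rel(tro((-150,0,60),0),tro((-150,0,13),0))"
```

```text
t 3.1 tcp [534.3 355.9  33.5] rpy [-180.     0.2 -128.4] j [ 51.  27. -16.   0. -46. -90.] F [-0.1 -0.7 -0.5] op 41.5
[161.1, -32.2, -58.0] [-0.11, 0.17, -55.45]
[161.3, -32.1, -11.0] [-0.11, 0.17, -55.45]
```

{"method": "apply_moves", "body": {"deltas": [{"fingers": 10, "delta_pos": [0, 0, 2], "angular": [0, 0, 0]}, {"fingers": 10, "delta_pos": [0, 0, 2], "angular": [0, 0, 0]}, {"fingers": 10, "delta_pos": [0, 0, 2], "angular": [0, 0, 0]}, {"fingers": 10, "delta_pos": [0, 0, 2], "angular": [0, 0, 0]}, {"fingers": 10, "delta_pos": [0, 0, 2], "angular": [0, 0, 0]}, {"fingers": 10, "delta_pos": [0, 0, -20], "angular": [0, 0, 0]}, {"fingers": 10, "delta_pos": [0, 0, -50], "angular": [0, 0, 0]}, {"fingers": 10, "delta_pos": [0, 0, -80], "angular": [0, 0, 0]}, {"fingers": 10, "delta_pos": [0, 0, -80], "angular": [0, 0, 0]}, {"fingers": 10, "delta_pos": [0, 0, -80], "angular": [0, 0, 0]}]}}

```text
clock: 4.1
tool_pos: [0.5333, 0.355, 0.1114]
orientation: [180.0, 0.0, -128.5]
force: [0.6, 1.3, -2.7]
opening: 0.0219
gripper_force: 30.0
```

```bash
python3 - <<'E'
from h import *
import cv2
rel(tro((-160,0,60),0),tro((-160,0,13),0))
im=ctrl.snapshot("top")[:,:,::-1]; im2=ctrl.snapshot("scene")[:,:,::-1]
a=cv2.resize(im[190:280,130:250],None,fx=3.3,fy=3.3);b=cv2.resize(im2[200:370,100:260],None,fx=2.4,fy=2.4)
h=max(a.shape[0],b.shape[0]);p=lambda i:cv2.copyMakeBorder(i,0,h-i.shape[0],0,0,0)
cv2.imwrite("pics/g1.png",np.hstack([p(a),p(b)]))
E
```

```text
t 4.1 tcp [533.3 355.  111.4] rpy [ 180.     0.  -128.5] j [ 51.  23. -12.  -0. -55. -90.] F [ 0.6  1.3 -2.7] op 21.9
[154.3, -24.3, 20.3] [0.0, 0.05, -55.47]
[154.3, -24.3, 67.3] [0.0, 0.05, -55.47]
```

View pics/g1.png

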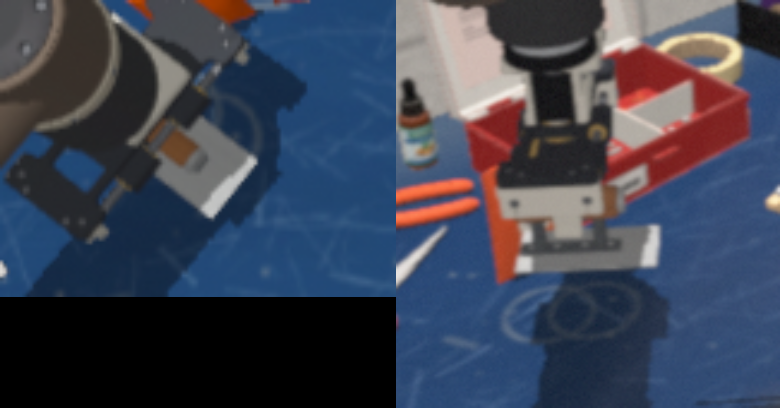

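The trowel is held level, and its front blade corners are at about (256,157) and (212,217) in the left crop. I'll compute where the edge sits relative to the tool.

```bash
python3 - <<'E'
from h import *
p,R,o=now()
z=p[2]-.032+.0025
P=[ray("top",((u+.5)/3.3-.5+130,(v+.5)/3.3-.5+190),z) for u,v in((256,157),(212,217))]
q=[R.inv().apply(x-p)*1e3 for x in P];print(np.round(q,1),"width",np.linalg.norm(P[0]-P[1]))
rel(tro((-160,0,60),0,(0,0,32)),tro((-125,0,14),0,(0,0,32)))
E
```

```text
[[ 68.6 -31.1  29.6]
 [ 71.1  28.5  29.7]] width 0.059728295291492095
t 4.2 tcp [532.6 354.2 109.8] rpy [ 1.800e+02 -1.000e-01 -1.285e+02] j [ 51.  23. -12.  -0. -55. -90.] F [-0.9 -0.7 -1.8] op 21.9
[153.2, -24.4, 18.2] [0.09, -0.11, -55.48]
[172.9, -53.2, 64.2] [0.09, -0.11, -55.48]
```

```bash
sed -i 's/\[0,0,31.\]/[4,0,32.]/' h.py; python3 -c "
from h import *
rel(tro((-140,0,60),0),tro((-130,0,13.5),0))"
```

```text
t 4.2 tcp [532.6 354.2 109.8] rpy [ 1.800e+02 -1.000e-01 -1.285e+02] j [ 51.  23. -12.  -0. -55. -90.] F [-0.9 -0.7 -1.8] op 21.9
[166.8, -44.1, 18.2] [0.09, -0.11, -55.48]
[172.4, -52.4, 64.7] [0.09, -0.11, -55.48]
```

{"method": "apply_moves", "body": {"deltas": [{"fingers": 10, "delta_pos": [167, -44, 0], "angular": [0, 0, -55.5]}, {"fingers": 10, "delta_pos": [167, -44, 0], "angular": [0, 0, -55.5]}, {"fingers": 10, "delta_pos": [167, -44, 0], "angular": [0, 0, -55.5]}, {"fingers": 10, "delta_pos": [167, -44, 10], "angular": [0, 0, -55.5]}, {"fingers": 10, "delta_pos": [167, -44, 18], "angular": [0, 0, -55.5]}, {"fingers": 10, "delta_pos": [167, -44, 18], "angular": [0, 0, -55.5]}, {"fingers": 10, "delta_pos": [167, -44, 18], "angular": [0, 0, -55.5]}, {"fingers": 10, "delta_pos": [167, -44, 40], "angular": [0, 0, -55.5]}, {"fingers": 10, "delta_pos": [167, -44, 50], "angular": [0, 0, -55.5]}, {"fingers": 10, "delta_pos": [167, -44, 50], "angular": [0, 0, -55.5]}]}}

```text
clock: 5.2
tool_pos: [0.4625, 0.1955, 0.0591]
orientation: [179.7, -0.1, -73.0]
force: [0.7, -0.3, -2.0]
opening: 0.0221
gripper_force: 30.0
```

```bash
python3 - <<'E'
from h import *
import cv2
im=ctrl.snapshot("top")[:,:,::-1]; im2=ctrl.snapshot("scene")[:,:,::-1]
rel(tro((-130,0,13.5),0),tro((-110,0,13.5),0))
a=cv2.resize(im[180:300,200:330],None,fx=3,fy=3);b=cv2.resize(im2[220:330,180:340],None,fx=2.5,fy=2.5)
h=max(a.shape[0],b.shape[0]);p=lambda i:cv2.copyMakeBorder(i,0,h-i.shape[0],0,0,0)
cv2.imwrite("pics/g2.png",np.hstack([p(a),p(b)]))
E
```

```text
t 5.3 tcp [463.8 196.5  60.9] rpy [ 1.799e+02 -1.000e-01 -7.300e+01] j [ 45.  15. -33.   0. -43. -28.] F [ 0.9 -0.2 -0.8] op 21.7
[10.2, 0.6, 15.4] [0.08, -0.05, 0.05]
[30.2, 0.6, 15.4] [0.08, -0.05, 0.05]
```

View pics/g2.png

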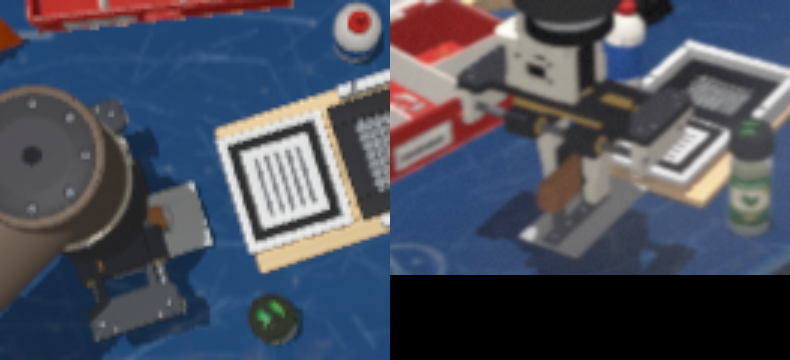

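```bash
python3 - <<'E'
from h import *
pb=lambda P:(BR.inv().apply(P-BO)*1e3).round(1)
S=lambda u,v:((u+.5)/3-.5+200,(v+.5)/3-.5+180)
for nm,u,v,z in(("f+",193,181,.0314),("f-",212,243,.0314),("body",183,322,.126),("body0",95,340,.126),("cov+",220,137,.028),("cov-",251,252,.028),("jar",275,316,.105)):
    print(nm,pb(ray("top",S(u,v),z)))
E
```

```text
f+ [-137.6   27.2   31.4]
f- [-138.1  -32.8   31.4]
body [-177.2 -102.1  126. ]
body0 [-253.3  -93.4  126. ]
cov+ [-101.9   59.1   28. ]
cov- [-106.8  -51.4   28. ]
jar [-101.4 -120.   105. ]
```

{"method": "apply_moves", "body": {"deltas": [{"fingers": 10, "delta_pos": [0, -3, 15.4], "angular": [0, 0, 0]}, {"fingers": 10, "delta_pos": [5, -3, 15.4], "angular": [0, 0, 0]}, {"fingers": 10, "delta_pos": [15, -3, 15.4], "angular": [0, 0, 0]}, {"fingers": 10, "delta_pos": [24, -3, 15.4], "angular": [0, 0, 0]}, {"fingers": 10, "delta_pos": [33, -3, 15.4], "angular": [0, 0, 0]}, {"fingers": 10, "delta_pos": [40, -3, 15.4], "angular": [0, 0, 0]}, {"fingers": 10, "delta_pos": [45, -3, 15.4], "angular": [0, 0, 0]}, {"fingers": 10, "delta_pos": [45, -3, 15.4], "angular": [0, 0, 0]}]}}

```text
clock: 6.1
tool_pos: [0.4802, 0.154, 0.046]
orientation: [-180.0, 0.0, -73.0]
force: [0.5, 0.2, -1.6]
opening: 0.0222
gripper_force: 30.0
```

```bash
python3 - <<'E'
from h import *
import cv2
im=ctrl.snapshot("top")[:,:,::-1]; im2=ctrl.snapshot("scene")[:,:,::-1]
rel(tro((-70,0,13.5),0))
a=cv2.resize(im[180:300,220:350],None,fx=3,fy=3);b=cv2.resize(im2[220:330,210:350],None,fx=2.8,fy=2.8)
h=max(a.shape[0],b.shape[0]);p=lambda i:cv2.copyMakeBorder(i,0,h-i.shape[0],0,0,0)
cv2.imwrite("pics/g3.png",np.hstack([p(a),p(b)]))
E
```

```text
t 6.2 tcp [480.2 154.6  46. ] rpy [-180.    0.  -73.] j [ 40.  16. -34.  -0. -40. -23.] F [-0.4  0.8 -2. ] op 21.8
[25.3, 4.0, 0.5] [-0.01, 0.0, 0.02]
```

View pics/g3.png

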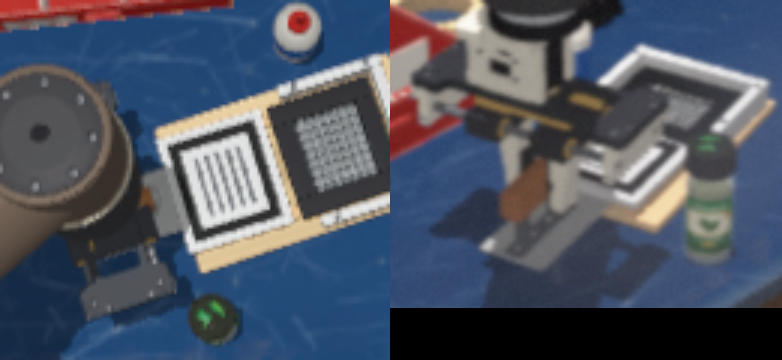

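```bash
sed -i 's/\[4,0,32.\]/[2,0,32.]/' h.py; cat >> h.py <<'E'
def flip(th,r=66,lag=0,P=(-2,20),y=-3.5):
    a=np.radians(th);b=np.radians(th-lag)
    f=np.array(P)+r*np.array([-np.cos(a),np.sin(a)])-2.5*np.array([np.sin(b),np.cos(b)])
    return tro((f[0],y,f[1]),th-lag)
E
python3 -c "
from h import *
rel(tro((-69,-3.5,14),0),*[flip(t) for t in (0,3,6,9,12,15,18,21)])"
```

```text
t 6.2 tcp [480.2 154.6  46. ] rpy [-180.    0.  -73.] j [ 40.  16. -34.  -0. -40. -23.] F [-0.4  0.8 -2. ] op 21.8
[24.3, 7.5, -0.0] [-0.01, 0.0, 0.02]
[25.3, 7.5, -3.5] [-0.01, 0.0, 0.02]
[27.1, 7.5, -10.8] [-0.01, -3.0, 0.02]
[29.2, 7.5, -17.9] [-0.01, -6.0, 0.02]
[31.6, 7.5, -24.9] [-0.01, -9.0, 0.03]
[34.5, 7.5, -31.8] [-0.01, -12.0, 0.03]
[37.7, 7.5, -38.5] [-0.01, -15.0, 0.03]
[41.2, 7.5, -45.0] [-0.01, -18.0, 0.03]
[45.1, 7.5, -51.4] [-0.01, -21.0, 0.03]
```

{"method": "apply_moves", "body": {"deltas": [{"fingers": 10, "delta_pos": [12, 0, 0], "angular": [0, 0, 0]}, {"fingers": 10, "delta_pos": [24, 0, 0], "angular": [0, 0, 0]}, {"fingers": 10, "delta_pos": [25.3, 0, -3.5], "angular": [0, 0, 0]}, {"fingers": 10, "delta_pos": [27.1, 0, -10.8], "angular": [0, -3, 0]}, {"fingers": 10, "delta_pos": [29.2, 0, -17.9], "angular": [0, -6, 0]}, {"fingers": 10, "delta_pos": [31.6, 0, -24.9], "angular": [0, -9, 0]}, {"fingers": 10, "delta_pos": [34.5, 0, -31.8], "angular": [0, -12, 0]}, {"fingers": 10, "delta_pos": [37.7, 0, -38.5], "angular": [0, -15, 0]}, {"fingers": 10, "delta_pos": [41.2, 0, -45], "angular": [0, -18, 0]}, {"fingers": 10, "delta_pos": [45.1, 0, -51.4], "angular": [0, -21, 0]}]}}

```text
clock: 7.2
tool_pos: [0.4924, 0.1125, 0.0979]
orientation: [180.0, 21.3, -73.0]
force: [-3.4, 5.4, -0.5]
opening: 0.0222
gripper_force: 30.0
```

```bash
sed -i 's/y=-3.5):/y=4):/' h.py; python3 - <<'E'
from h import *
import cv2
im=ctrl.snapshot("top")[:,:,::-1]; im2=ctrl.snapshot("scene")[:,:,::-1]
rel(*[flip(t) for t in (21,24,28,32,36,40,44,48,52,56)])
a=cv2.resize(im[180:300,220:350],None,fx=3,fy=3);b=cv2.resize(im2[200:330,210:350],None,fx=2.8,fy=2.8)
h=max(a.shape[0],b.shape[0]);p=lambda i:cv2.copyMakeBorder(i,0,h-i.shape[0],0,0,0)
cv2.imwrite("pics/g4.png",np.hstack([p(a),p(b)]))
E
```

```text
t 7.3 tcp [493.  111.2  97.7] rpy [179.9  21.2 -73.1] j [ 17.  16. -18. -25. -59.  14.] F [-5.2  8.   0.4] op 21.8
[0.0, -0.4, 0.3] [0.02, 0.2, -0.13]
[1.7, -0.4, -6.9] [0.02, -2.8, -0.13]
[4.6, -0.5, -16.4] [0.01, -6.8, -0.13]
[8.1, -0.5, -25.7] [0.01, -10.8, -0.13]
[12.3, -0.5, -34.7] [0.0, -14.8, -0.13]
[17.1, -0.5, -43.4] [0.0, -18.8, -0.13]
[22.4, -0.5, -51.7] [-0.0, -22.8, -0.13]
[28.4, -0.5, -59.7] [-0.01, -26.8, -0.13]
[34.8, -0.5, -67.2] [-0.01, -30.8, -0.13]
[41.8, -0.5, -74.2] [-0.02, -34.8, -0.13]
```

View pics/g4.png

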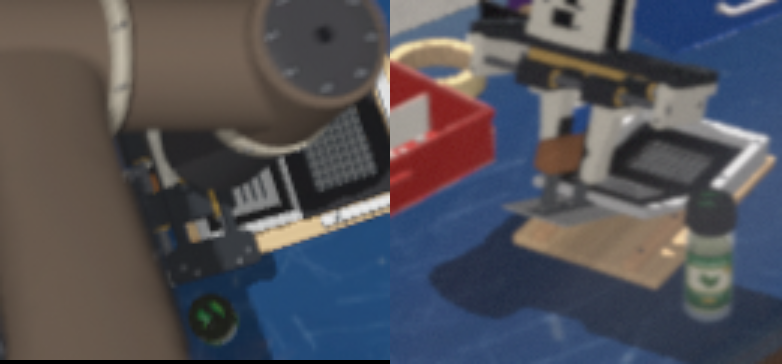

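```bash
python3 -c "
from h import *
rel(*[flip(t,P=(-6,20)) for t in (21,25)])"
```

```text
t 7.3 tcp [493.  111.2  97.7] rpy [179.9  21.2 -73.1] j [ 17.  16. -18. -25. -59.  14.] F [-5.2  8.   0.4] op 21.8
[-3.7, -0.4, 1.8] [0.02, 0.2, -0.13]
[-1.3, -0.4, -7.8] [0.02, -3.8, -0.13]
```

{"method": "apply_moves", "body": {"deltas": [{"fingers": 10, "delta_pos": [-3.7, 0, 1.8], "angular": [0, 0, 0]}, {"fingers": 10, "delta_pos": [-3.7, 0, 1.8], "angular": [0, 0, 0]}]}}

```text
clock: 7.5
tool_pos: [0.492, 0.1152, 0.0967]
orientation: [180.0, 20.9, -73.0]
force: [0.6, 0.6, -3.1]
opening: 0.0221
gripper_force: 30.0
```

```bash
python3 - <<'E'
from h import *
import cv2
im2=ctrl.snapshot("scene")[:,:,::-1]
rel(*[flip(t,P=(-6,20)) for t in (21,24,28,32,36,40,44,48,52,56)])
print(ctrl.get_obs()['moment'])
b=cv2.resize(im2[220:320,210:350],None,fx=5,fy=5,interpolation=cv2.INTER_CUBIC)
cv2.imwrite("pics/g5.png",b)
E
```

```text
t 7.55 tcp [491.9 115.3  96.7] rpy [180.   20.9 -72.9] j [ 18.  16. -18. -25. -58.  13.] F [-0.1  0.2 -2.6] op 21.7
[-0.1, -0.2, -0.6] [0.04, -0.08, 0.08]
[1.6, -0.2, -7.9] [0.04, -3.08, 0.08]
[4.5, -0.2, -17.4] [0.04, -7.08, 0.08]
[8.1, -0.2, -26.6] [0.04, -11.08, 0.07]
[12.3, -0.2, -35.6] [0.05, -15.08, 0.07]
[17.1, -0.2, -44.3] [0.05, -19.08, 0.07]
[22.5, -0.2, -52.6] [0.05, -23.08, 0.07]
[28.5, -0.2, -60.5] [0.05, -27.08, 0.07]
[35.0, -0.2, -68.0] [0.06, -31.08, 0.07]
[42.1, -0.1, -75.0] [0.06, -35.08, 0.06]
[-1.49237261 -0.32632494  0.0203575 ]
```

View pics/g5.png

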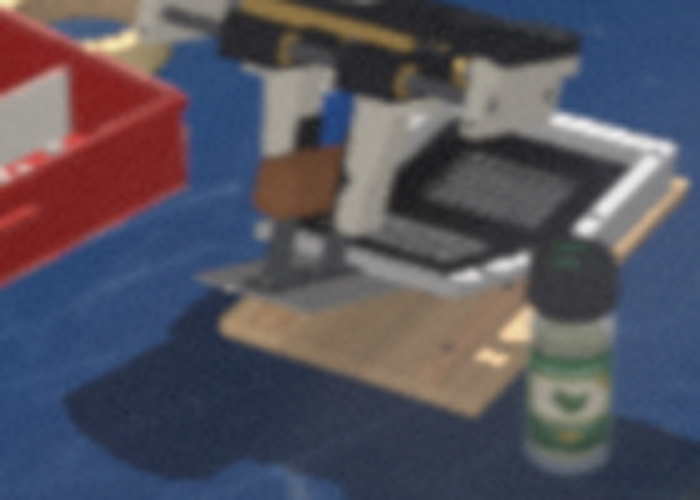

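```bash
python3 -c "
from h import *
rel(*[flip(t,P=(p,20)) for t,p in ((22,-8),(26,-9),(30,-10),(34,-10),(38,-10),(42,-10),(46,-10),(50,-10),(54,-10),(58,-10))])"
```

```text
t 7.55 tcp [491.9 115.3  96.7] rpy [180.   20.9 -72.9] j [ 18.  16. -18. -25. -58.  13.] F [-0.1  0.2 -2.6] op 21.7
[-1.4, -0.2, -2.3] [0.04, -1.08, 0.08]
[0.2, -0.2, -11.6] [0.04, -5.08, 0.08]
[2.5, -0.2, -20.6] [0.04, -9.08, 0.07]
[6.4, -0.2, -29.7] [0.04, -13.08, 0.07]
[10.9, -0.2, -38.5] [0.05, -17.08, 0.07]
[16.0, -0.2, -47.0] [0.05, -21.08, 0.07]
[21.7, -0.2, -55.2] [0.05, -25.08, 0.07]
[28.0, -0.2, -62.9] [0.06, -29.08, 0.07]
[34.7, -0.2, -70.1] [0.06, -33.08, 0.06]
[42.0, -0.1, -76.9] [0.06, -37.08, 0.06]
```

{"method": "apply_moves", "body": {"deltas": [{"fingers": 10, "delta_pos": [-1.4, 0, -2.3], "angular": [0, -1, 0]}, {"fingers": 10, "delta_pos": [0.2, 0, -11.6], "angular": [0, -5, 0]}, {"fingers": 10, "delta_pos": [2.5, 0, -20.6], "angular": [0, -9, 0]}, {"fingers": 10, "delta_pos": [6.4, 0, -29.7], "angular": [0, -13, 0]}, {"fingers": 10, "delta_pos": [10.9, 0, -38.5], "angular": [0, -17, 0]}, {"fingers": 10, "delta_pos": [16, 0, -47], "angular": [0, -21, 0]}, {"fingers": 10, "delta_pos": [21.7, 0, -55.2], "angular": [0, -25, 0]}, {"fingers": 10, "delta_pos": [28, 0, -62.9], "angular": [0, -29, 0]}]}}

```text
clock: 8.35
tool_pos: [0.507, 0.0684, 0.1463]
orientation: [-179.8, 50.1, -72.8]
force: [-0.9, 0.3, -2.8]
opening: 0.0216
gripper_force: 30.0
```

```bash
python3 -c "
from h import *
rel(*[flip(t,P=(-10,20),lag=l) for t,l in ((50,0),(54,1),(58,2),(62,4),(66,6),(70,8),(74,10),(78,12),(82,14))])"
```

```text
t 8.35 tcp [507.   68.4 146.3] rpy [-179.8   50.1  -72.8] j [ -7.  27.  -2. -45. -87.  37.] F [-0.9  0.3 -2.8] op 21.6
[0.2, 0.4, 1.1] [-0.02, 0.14, 0.13]
[2.0, 0.4, -7.3] [-0.01, -2.86, 0.13]
[4.3, 0.4, -15.6] [-0.01, -5.86, 0.13]
[6.4, 0.4, -22.5] [-0.01, -7.86, 0.13]
[8.9, 0.4, -29.4] [-0.0, -9.86, 0.13]
[11.8, 0.4, -36.1] [-0.0, -11.86, 0.13]
[15.1, 0.4, -42.6] [0.0, -13.86, 0.13]
[18.7, 0.5, -48.9] [0.0, -15.86, 0.13]
[22.8, 0.5, -55.1] [0.01, -17.86, 0.13]
```

{"method": "apply_moves", "body": {"deltas": [{"fingers": 10, "delta_pos": [2, 0, -7.3], "angular": [0, -2.9, 0]}, {"fingers": 10, "delta_pos": [4.3, 0, -15.6], "angular": [0, -5.9, 0]}, {"fingers": 10, "delta_pos": [6.4, 0, -22.5], "angular": [0, -7.9, 0]}, {"fingers": 10, "delta_pos": [8.9, 0, -29.4], "angular": [0, -9.9, 0]}, {"fingers": 10, "delta_pos": [11.8, 0, -36.1], "angular": [0, -11.9, 0]}, {"fingers": 10, "delta_pos": [15.1, 0, -42.6], "angular": [0, -13.9, 0]}, {"fingers": 10, "delta_pos": [15.1, 0, -42.6], "angular": [0, -13.9, 0]}]}}

```text
clock: 9.05
tool_pos: [0.5189, 0.0283, 0.1616]
orientation: [-180.0, 64.1, -73.0]
force: [-0.2, 3.0, 4.0]
opening: 0.0217
gripper_force: 30.0
```

```bash
python3 - <<'E'
from h import *
import cv2
im=ctrl.snapshot("top")[:,:,::-1]; im2=ctrl.snapshot("scene")[:,:,::-1]
rel(*[flip(t,P=(-8,20),lag=l) for t,l in ((74,10),(78,12),(82,14),(86,16),(90,18),(94,20),(98,22),(102,24),(106,26))])
a=cv2.resize(im[180:300,230:370],None,fx=2.6,fy=2.6);b=cv2.resize(im2[190:320,210:350],None,fx=3,fy=3)
h=max(a.shape[0],b.shape[0]);p=lambda i:cv2.copyMakeBorder(i,0,h-i.shape[0],0,0,0)
cv2.imwrite("pics/g6.png",np.hstack([p(a),p(b)]))
E
```

```text
t 9.15 tcp [518.9  28.7 161.7] rpy [-179.9   63.9  -72.9] j [ -15.   35.    5.  -51. -101.   42.] F [-0.7  2.5  2.6] op 21.9
[1.0, 0.1, -2.7] [0.04, -0.1, 0.05]
[3.0, 0.2, -9.8] [0.04, -2.1, 0.05]
[5.5, 0.2, -16.7] [0.04, -4.1, 0.05]
[8.3, 0.2, -23.5] [0.04, -6.1, 0.05]
[11.5, 0.2, -30.1] [0.04, -8.1, 0.05]
[15.1, 0.2, -36.5] [0.04, -10.1, 0.05]
[19.1, 0.2, -42.7] [0.04, -12.1, 0.05]
[23.4, 0.2, -48.7] [0.04, -14.1, 0.05]
[28.0, 0.2, -54.4] [0.05, -16.1, 0.05]
```

View pics/g6.png

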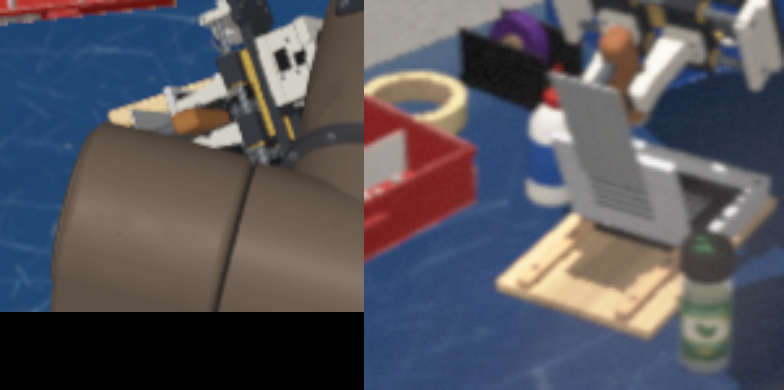

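{"method": "apply_moves", "body": {"deltas": [{"fingers": 10, "delta_pos": [-5, 0, 0], "angular": [0, 0, 0]}, {"fingers": 10, "delta_pos": [-5, 0, -3], "angular": [0, 0, 0]}, {"fingers": 10, "delta_pos": [-3, 0, -10], "angular": [0, -2.1, 0]}, {"fingers": 10, "delta_pos": [-1, 0, -17], "angular": [0, -4.1, 0]}, {"fingers": 10, "delta_pos": [2, 0, -23.5], "angular": [0, -6.1, 0]}, {"fingers": 10, "delta_pos": [5, 0, -30], "angular": [0, -8.1, 0]}]}}

```text
clock: 9.75
tool_pos: [0.5276, 0.0001, 0.1702]
orientation: [-179.9, 71.9, -72.8]
force: [-0.2, -0.2, -1.9]
opening: 0.0219
gripper_force: 30.0
```

```bash
python3 - <<'E'
from h import *
import cv2
rel(*[flip(t,r=71,P=(-8,20),lag=l) for t,l in ((90,18),(94,20),(98,22),(102,24),(106,26),(110,30))])
im2=ctrl.snapshot("scene");cv2.imwrite("pics/s7.png",im2[:,:,::-1])
E
```

```text
t 9.75 tcp [5.276e+02 1.000e-01 1.702e+02] rpy [-179.9   71.9  -72.8] j [ -19.   40.   10.  -54. -109.   43.] F [-0.2 -0.2 -1.9] op 21.9
[1.3, 0.2, -1.9] [0.05, -0.06, 0.05]
[4.1, 0.2, -9.0] [0.05, -2.06, 0.05]
[7.3, 0.2, -16.1] [0.05, -4.06, 0.05]
[10.9, 0.2, -22.9] [0.05, -6.06, 0.05]
[14.9, 0.2, -29.5] [0.05, -8.06, 0.05]
[17.8, 0.2, -33.5] [0.05, -8.06, 0.05]
```

{"method": "apply_moves", "body": {"deltas": [{"fingers": 10, "delta_pos": [1, 0, -5], "angular": [0, -1, 0]}, {"fingers": 10, "delta_pos": [4, 0, -10], "angular": [0, -2, 0]}, {"fingers": 10, "delta_pos": [7, 0, -16], "angular": [0, -4, 0]}, {"fingers": 10, "delta_pos": [10, 0, -23], "angular": [0, -6, 0]}, {"fingers": 10, "delta_pos": [10, 0, -23], "angular": [0, -6, 0]}, {"fingers": 10, "delta_pos": [10, 0, -23], "angular": [0, -6, 0]}]}}

```text
clock: 10.4
tool_pos: [0.5348, -0.0233, 0.1674]
orientation: [179.9, 78.0, -73.0]
force: [-0.4, 0.4, -3.1]
opening: 0.022
gripper_force: 30.0
```

```bash
python3 - <<'E'
from h import *
import cv2
a=cv2.imread("pics/s7.png")
im2=ctrl.snapshot("scene")[:,:,::-1];cv2.imwrite("pics/s8.png",im2)
im=ctrl.snapshot("top")[:,:,::-1]
rel()
# where is bright plate (gray/white) in bay vs frame; rail/bay colours at board points
for nm,img,cam in(("s7",a,"scene"),("s8",im2,"scene")):
  for q in((-53,0,20),(-53,30,20),(50,0,26),(20,0,40),(20,-40,38),(50,-40,38),(80,-40,38),(80,40,38)):
    uv=proj(cam,BO+BR.apply(np.array(q)/1e3))[0].round().astype(int);print(nm,q,uv,img[uv[1],uv[0]])
E
```

```text
t 10.5 tcp [534.7 -23.  168.1] rpy [-179.8   77.9  -72.7] j [ -22.   45.   14.  -57. -115.   43.] F [-0.4 -0.1 -2.5] op 21.7
s7 (-53, 0, 20) [291 278] [154 199 229]
s7 (-53, 30, 20) [281 274] [180 228 248]
s7 (50, 0, 26) [312 256] [145 145 148]
s7 (20, 0, 40) [306 257] [129 129 130]
s7 (20, -40, 38) [320 262] [90 89 92]
s7 (50, -40, 38) [326 256] [54 53 58]
s7 (80, -40, 38) [331 251] [110 111 111]
s7 (80, 40, 38) [304 243] [112 112 114]
s8 (-53, 0, 20) [291 278] [157 202 231]
s8 (-53, 30, 20) [281 274] [181 228 249]
s8 (50, 0, 26) [312 256] [115 114 117]
s8 (20, 0, 40) [306 257] [169 170 172]
s8 (20, -40, 38) [320 262] [139 140 144]
s8 (50, -40, 38) [326 256] [137 137 140]
s8 (80, -40, 38) [331 251] [226 227 229]
s8 (80, 40, 38) [304 243] [196 195 199]
```

```bash
python3 -c "
from h import *
rel(tro((-40,4,110),60),tro((-50,4,110),0),tro((-50,4,70),0))"
```

```text
t 10.5 tcp [534.7 -23.  168.1] rpy [-179.8   77.9  -72.7] j [ -22.   45.   14.  -57. -115.   43.] F [-0.4 -0.1 -2.5] op 21.7
[-34.9, 0.1, 62.3] [0.05, 17.92, 0.07]
[-4.3, 0.1, 144.8] [0.01, 77.92, 0.09]
[34.8, 0.1, 153.2] [0.01, 77.92, 0.09]
```

{"method": "apply_moves", "body": {"deltas": [{"fingers": 10, "delta_pos": [-25, 0, 20], "angular": [0, 6, 0]}, {"fingers": 10, "delta_pos": [-35, 0, 62], "angular": [0, 12, 0]}, {"fingers": 10, "delta_pos": [-30, 0, 80], "angular": [0, 20, 0]}, {"fingers": 10, "delta_pos": [-20, 0, 100], "angular": [0, 28, 0]}, {"fingers": 10, "delta_pos": [-12, 0, 115], "angular": [0, 36, 0]}, {"fingers": 10, "delta_pos": [-8, 0, 130], "angular": [0, 44, 0]}, {"fingers": 10, "delta_pos": [-4, 0, 145], "angular": [0, 52, 0]}, {"fingers": 10, "delta_pos": [-4, 0, 145], "angular": [0, 60, 0]}, {"fingers": 10, "delta_pos": [-4, 0, 145], "angular": [0, 68, 0]}, {"fingers": 10, "delta_pos": [-4, 0, 145], "angular": [0, 78, 0]}]}}

```text
clock: 11.5
tool_pos: [0.4934, 0.1146, 0.144]
orientation: [-179.6, 1.2, -72.9]
force: [-0.0, -2.5, -4.0]
opening: 0.0216
gripper_force: 30.0
```

```bash
python3 - <<'E'
from h import *
import cv2
rel(tro((-50,4,110),0),tro((-50,4,70),0),tro((-25,4,32),0))
im=ctrl.snapshot("top")[:,:,::-1]; im2=ctrl.snapshot("scene")[:,:,::-1]
cv2.imwrite("pics/top9.png",im);cv2.imwrite("pics/scene9.png",im2)
a=cv2.resize(im[190:280,260:380],None,fx=4,fy=4,interpolation=cv2.INTER_CUBIC);b=cv2.resize(im2[220:310,240:350],None,fx=2.9,fy=2.9)
h=max(a.shape[0],b.shape[0]);p=lambda i:cv2.copyMakeBorder(i,0,h-i.shape[0],0,0,0)
cv2.imwrite("pics/g9.png",np.hstack([p(a),p(b)]))
E
```

```text
t 11.5 tcp [493.4 114.6 144. ] rpy [-179.6    1.2  -72.9] j [ 34.   9. -27.  -1. -54. -17.] F [-0.  -2.5 -4. ] op 21.6
[1.3, 0.9, 1.9] [-0.36, 1.22, 0.14]
[2.1, 1.2, 41.9] [-0.36, 1.22, 0.14]
[27.9, 1.5, 79.4] [-0.36, 1.22, 0.14]
```

View pics/g9.png

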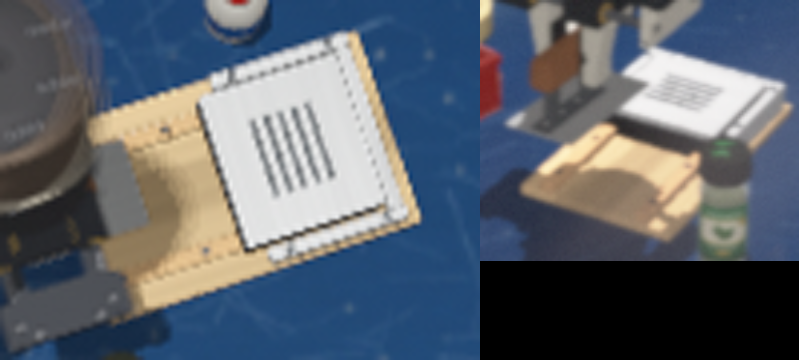

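```bash
python3 - <<'E'
from h import *
pb=lambda P:(BR.inv().apply(P-BO)*1e3).round(1)
S=lambda u,v:((u+.5)/4-.5+260,(v+.5)/4-.5+190)
for nm,u,v,z in(("cov near+",200,100,.038),("cov near-",247,250,.038),("cov far-",388,205,.038),("cov far+",340,50,.038),("f+",124,140,.1145),("f-",150,228,.1145)):
    print(nm,pb(ray("top",S(u,v),z)))
E
```

```text
cov near+ [ 3.4 54.4 38. ]
cov near- [  1.9 -54.6  38. ]
cov far- [103.2 -55.1  38. ]
cov far+ [106.1  57.7  38. ]
f+ [-54.8  30.7 114.5]
f- [-56.3 -30.1 114.5]
```

{"method": "apply_moves", "body": {"deltas": [{"fingers": 10, "delta_pos": [2, 0, 42], "angular": [-0.3, 1.2, 0]}, {"fingers": 10, "delta_pos": [2, 0, 60], "angular": [-0.3, 1.2, 0]}, {"fingers": 10, "delta_pos": [10, 0, 79], "angular": [-0.3, 1.2, 0]}, {"fingers": 10, "delta_pos": [28, 0, 79], "angular": [-0.3, 1.2, 0]}, {"fingers": 10, "delta_pos": [40, 0, 79], "angular": [-0.3, 1.2, 0]}, {"fingers": 10, "delta_pos": [44, 0, 79], "angular": [-0.3, 1.2, 0]}, {"fingers": 10, "delta_pos": [44, 0, 79], "angular": [-0.3, 1.2, 0]}]}}

```text
clock: 12.3
tool_pos: [0.5055, 0.0725, 0.0621]
orientation: [179.8, 0.2, -73.0]
force: [0.5, 0.9, -2.4]
opening: 0.0217
gripper_force: 30.0
```

```bash
python3 - <<'E'
from h import *
rel(tro((0,4,32),0),tro((5,4,32),0))
E
```

```text
t 12.3 tcp [505.5  72.5  62.1] rpy [179.8   0.2 -73. ] j [ 30.  15. -31.  -0. -43. -13.] F [ 0.5  0.9 -2.4] op 21.7
[7.4, 0.2, -2.0] [0.23, 0.25, -0.04]
[12.4, 0.2, -2.0] [0.23, 0.25, -0.04]
```

{"method": "apply_moves", "body": {"deltas": [{"fingers": 10, "delta_pos": [0, 0, -2.5], "angular": [0, 0, 0]}, {"fingers": 10, "delta_pos": [3, 0, -2.5], "angular": [0, 0, 0]}, {"fingers": 10, "delta_pos": [5, 0, -2.5], "angular": [0, 0, 0]}, {"fingers": 10, "delta_pos": [7, 0, -2.5], "angular": [0, 0, 0]}, {"fingers": 10, "delta_pos": [9, 0, -2.5], "angular": [0, 0, 0]}, {"fingers": 10, "delta_pos": [10.5, 0, -2.5], "angular": [0, 0, 0]}, {"fingers": 10, "delta_pos": [10.5, 0, -2.5], "angular": [0, 0, 0]}]}}

```text
clock: 13.0
tool_pos: [0.5082, 0.0627, 0.0638]
orientation: [179.7, 0.2, -73.0]
force: [-0.6, 0.0, -2.2]
opening: 0.0219
gripper_force: 30.0
```

{"method": "apply_moves", "body": {"deltas": [{"fingers": 10, "delta_pos": [1, 0, 0], "angular": [0, 0, 0]}, {"fingers": 10, "delta_pos": [2, 0, 0], "angular": [0, 0, 0]}, {"fingers": 10, "delta_pos": [3, 0, 0], "angular": [0, 0, 0]}, {"fingers": 10, "delta_pos": [4, 0, 0], "angular": [0, 0, 0]}, {"fingers": 10, "delta_pos": [5, 0, 0], "angular": [0, 0, 0]}, {"fingers": 10, "delta_pos": [5, 0, 0], "angular": [0, 0, 0]}]}}

```text
clock: 13.6
tool_pos: [0.5095, 0.0591, 0.0641]
orientation: [179.7, 0.3, -73.0]
force: [-4.1, 7.0, 1.2]
opening: 0.0218
gripper_force: 30.0
```

```bash
python3 -c "
from h import *
rel(tro((-175,0,40),0),tro((-175,0,8),0),tro((-175,0,0),0))"
```

```text
t 13.6 tcp [509.5  59.1  64.1] rpy [179.7   0.3 -73. ] j [ 28.  15. -31.  -0. -44. -11.] F [-4.1  7.   1.2] op 21.8
[-181.6, 4.0, -7.0] [0.27, 0.29, 0.03]
[-181.5, 3.9, 25.0] [0.27, 0.29, 0.03]
[-181.4, 3.8, 33.0] [0.27, 0.29, 0.03]
```

{"method": "apply_moves", "body": {"deltas": [{"fingers": 10, "delta_pos": [-20, 0, 0], "angular": [0, 0, 0]}, {"fingers": 10, "delta_pos": [-50, 0, -10], "angular": [0, 0, 0]}, {"fingers": 10, "delta_pos": [-100, 0, -10], "angular": [0, 0, 0]}, {"fingers": 10, "delta_pos": [-150, 4, -10], "angular": [0.3, 0.3, 0]}, {"fingers": 10, "delta_pos": [-181, 4, 0], "angular": [0.3, 0.3, 0]}, {"fingers": 10, "delta_pos": [-181, 4, 20], "angular": [0.3, 0.3, 0]}, {"fingers": 10, "delta_pos": [-181, 4, 27], "angular": [0.3, 0.3, 0]}, {"fingers": 10, "delta_pos": [-181, 4, 29], "angular": [0.3, 0.3, 0]}, {"fingers": 10, "delta_pos": [-181, 4, 30], "angular": [0.3, 0.3, 0]}]}}

```text
clock: 14.5
tool_pos: [0.4529, 0.2294, 0.0347]
orientation: [180.0, -0.1, -73.0]
force: [0.3, -0.5, -2.8]
opening: 0.0217
gripper_force: 30.0
```

```bash
python3 -c "
from h import *
import cv2
rel()
cv2.imwrite('pics/top10.png',ctrl.snapshot('top')[:,:,::-1])"
```

```text
t 14.5 tcp [452.9 229.4  34.7] rpy [ 1.8e+02 -1.0e-01 -7.3e+01] j [ 49.  17. -34.   0. -39. -32.] F [ 0.3 -0.5 -2.8] op 21.7
```

{"method": "apply_moves", "body": {"deltas": [{"fingers": 10, "delta_pos": [0, 0, 1], "angular": [0, 0, 0]}, {"fingers": 10, "delta_pos": [0, 0, 2], "angular": [0, 0, 0]}, {"fingers": 10, "delta_pos": [0, 0, 3], "angular": [0, 0, 0]}, {"fingers": 10, "delta_pos": [0, 0, 3], "angular": [0, 0, 0]}]}}

```text
clock: 14.95
tool_pos: [0.4532, 0.2305, 0.0324]
orientation: [-179.9, -0.1, -72.9]
force: [-1.7, 1.9, 4.7]
opening: 0.0217
gripper_force: 30.0
```

{"method": "apply_moves", "body": {"deltas": [{"fingers": 60, "delta_pos": [0, 0, 0], "angular": [0, 0, 0]}, {"fingers": 60, "delta_pos": [0, 0, 0], "angular": [0, 0, 0]}, {"fingers": 60, "delta_pos": [0, 0, 0], "angular": [0, 0, 0]}, {"fingers": 60, "delta_pos": [0, 0, 0], "angular": [0, 0, 0]}, {"fingers": 60, "delta_pos": [0, 0, -20], "angular": [0, 0, 0]}, {"fingers": 60, "delta_pos": [0, 0, -60], "angular": [0, 0, 0]}, {"fingers": 60, "delta_pos": [0, 0, -110], "angular": [0, 0, 0]}, {"fingers": 60, "delta_pos": [0, 0, -160], "angular": [0, 0, 0]}, {"fingers": 60, "delta_pos": [0, 0, -190], "angular": [0, 0, 0]}, {"fingers": 60, "delta_pos": [0, 0, -190], "angular": [0, 0, 0]}]}}

```text
clock: 15.95
tool_pos: [0.4545, 0.2319, 0.2268]
orientation: [-179.5, 0.1, -72.9]
force: [0.2, 0.1, -0.3]
opening: 0.0602
gripper_force: 0.0
```

```bash
cat > tape.py <<'E'
from h import *
import cv2
def tape(n,base,roi,x0):
    im=ctrl.snapshot(n)[:,:,::-1];cv2.imwrite(f"pics/t_{n}_{int(base*1e3)}.png",im)
    h=cv2.cvtColor(np.ascontiguousarray(im),cv2.COLOR_BGR2HSV)
    m=cv2.inRange(h,(20,120,80),(36,255,255));k=np.zeros_like(m);a,b,c,d=roi;k[c:d,a:b]=m[c:d,a:b]
    cs=cv2.findContours(k,cv2.RETR_EXTERNAL,cv2.CHAIN_APPROX_NONE)[0]
    ct=max(cs,key=cv2.contourArea);hull=cv2.convexHull(ct);M=cv2.moments(hull)
    cen=np.array([M['m10'],M['m01']])/M['m00'];r=cv2.minAreaRect(hull)
    R=9;t=np.linspace(0,2*np.pi,33)
    O=np.array([[sx+R*np.cos(q),sy+R*np.sin(q)] for sx in(-19,25) for sy in(-17,31) for q in t])
    tgt=np.zeros((800,1100),np.uint8);s=8;off=cen-[60,45]
    cv2.fillConvexPoly(tgt,((hull[:,0]+.5-off)*s).astype(int),1)
    def cost(p):
        c_,s_=np.cos(p[2]),np.sin(p[2]);X=(O@np.array([[c_,s_],[-s_,c_]]))/1e3+p[:2]
        P=np.r_[np.c_[X,np.full(len(X),base)],np.c_[X,np.full(len(X),base+.032)]]
        q=cv2.convexHull(proj(n,P).astype(np.float32));z=np.zeros_like(tgt);cv2.fillConvexPoly(z,((q[:,0]+.5-off)*s).astype(int),1)
        return (z!=tgt).sum()/tgt.sum()
    from scipy.optimize import minimize
    r=min((minimize(cost,[x0[0],x0[1],x0[2]+d],method='Nelder-Mead',options=dict(initial_simplex=[[x0[0],x0[1],x0[2]+d],[x0[0]+.01,x0[1],x0[2]+d],[x0[0],x0[1]+.01,x0[2]+d],[x0[0],x0[1],x0[2]+d+.15]])) for d in(-.1,.1)),key=lambda r:r.fun)
    p=r.x;c_,s_=np.cos(p[2]),np.sin(p[2])
    mid=p[:2]+np.array([3*c_-7*s_,3*s_+7*c_])/1e3
    print(n,"origin",p[:2].round(4),"yaw",np.degrees(p[2]).round(1),"mid",mid.round(4),"mismatch",round(r.fun,3));return mid,np.degrees(p[2]),im
E
python3 - <<'E'
from tape import *
mid,yaw,im=tape("top",0,(405,470,225,280),[.478,-.335,np.radians(-149.6)])
for y in(-35,0,35):
    xs=np.arange(-12,16,1.5);uv=proj("top",BO+BR.apply(np.c_[xs,xs*0+y,xs*0+38]/1e3)).astype(np.float32)
    print(y,list(zip(xs.tolist(),cv2.remap(np.ascontiguousarray(im).max(2),uv[None,:,0],uv[None,:,1],1)[0].tolist())))
rel(([.5,-.1,.227],down(-150)),([mid[0],mid[1],.15],down(yaw)),([mid[0],mid[1],.009],down(yaw)))
E
```

```text
top origin [ 0.4797 -0.3286] yaw -153.6 mid [ 0.4801 -0.3362] mismatch 0.095
-35 [(-12.0, 221), (-10.5, 220), (-9.0, 220), (-7.5, 220), (-6.0, 219), (-4.5, 218), (-3.0, 204), (-1.5, 182), (0.0, 144), (1.5, 121), (3.0, 176), (4.5, 227), (6.0, 228), (7.5, 227), (9.0, 226), (10.5, 227), (12.0, 228), (13.5, 228), (15.0, 227)]
0 [(-12.0, 201), (-10.5, 202), (-9.0, 202), (-7.5, 201), (-6.0, 200), (-4.5, 198), (-3.0, 182), (-1.5, 157), (0.0, 130), (1.5, 124), (3.0, 180), (4.5, 225), (6.0, 225), (7.5, 224), (9.0, 224), (10.5, 225), (12.0, 226), (13.5, 227), (15.0, 225)]
35 [(-12.0, 198), (-10.5, 208), (-9.0, 212), (-7.5, 210), (-6.0, 200), (-4.5, 188), (-3.0, 174), (-1.5, 152), (0.0, 123), (1.5, 125), (3.0, 183), (4.5, 221), (6.0, 223), (7.5, 222), (9.0, 223), (10.5, 224), (12.0, 225), (13.5, 225), (15.0, 224)]
t 16.0 tcp [453.3 231.2 224. ] rpy [-179.7    0.   -72.9] j [ 49.   5. -20.   0. -65. -32.] F [-0.3  0.4 -1. ] op 59.8
[330.3, 52.5, -3.5] [-0.18, 0.21, 77.06]
[550.3, 141.2, 72.9] [-0.17, 0.22, 80.67]
[550.5, 141.8, 213.9] [-0.17, 0.22, 80.67]
```

{"method": "apply_moves", "body": {"deltas": [{"fingers": 86, "delta_pos": [330, 52, 0], "angular": [0, 0, 77]}, {"fingers": 86, "delta_pos": [330, 52, 0], "angular": [0, 0, 77]}, {"fingers": 86, "delta_pos": [330, 52, 0], "angular": [0, 0, 77]}, {"fingers": 86, "delta_pos": [330, 52, 0], "angular": [0, 0, 77]}, {"fingers": 86, "delta_pos": [330, 52, 0], "angular": [0, 0, 77]}, {"fingers": 86, "delta_pos": [330, 52, 0], "angular": [0, 0, 77]}, {"fingers": 86, "delta_pos": [550, 141, 40], "angular": [0, 0, 78.6]}, {"fingers": 86, "delta_pos": [550, 141, 60], "angular": [0, 0, 78.6]}, {"fingers": 86, "delta_pos": [550, 141, 73], "angular": [0, 0, 78.6]}, {"fingers": 86, "delta_pos": [550, 141, 73], "angular": [0, 0, 78.6]}]}}

```text
clock: 17.0
tool_pos: [0.4824, -0.2617, 0.1718]
orientation: [-180.0, -0.1, -151.9]
force: [1.2, -0.0, 0.5]
opening: 0.086
gripper_force: 0.0
```

```bash
python3 -c "
from h import *
rel(([.479,-.3355,.1],down(-151.5)),([.479,-.3355,.009],down(-151.5)))"
```

```text
t 17.0 tcp [ 482.4 -261.7  171.8] rpy [-1.800e+02 -1.000e-01 -1.519e+02] j [ -8.  11. -20.   0. -59. -54.] F [ 1.2 -0.   0.5] op 86.0
[37.7, -63.4, 71.9] [-0.03, -0.08, -0.37]
[37.6, -63.4, 162.9] [-0.03, -0.08, -0.37]
```

{"method": "apply_moves", "body": {"deltas": [{"fingers": 86, "delta_pos": [37.6, -63.4, 40], "angular": [0, 0, -0.4]}, {"fingers": 86, "delta_pos": [37.6, -63.4, 72], "angular": [0, 0, -0.4]}, {"fingers": 86, "delta_pos": [37.6, -63.4, 90], "angular": [0, 0, -0.4]}, {"fingers": 86, "delta_pos": [37.6, -63.4, 115], "angular": [0, 0, -0.4]}, {"fingers": 86, "delta_pos": [37.6, -63.4, 140], "angular": [0, 0, -0.4]}, {"fingers": 86, "delta_pos": [37.6, -63.4, 162], "angular": [0, 0, -0.4]}, {"fingers": 86, "delta_pos": [37.6, -63.4, 162], "angular": [0, 0, -0.4]}, {"fingers": 50, "delta_pos": [37.6, -63.4, 162], "angular": [0, 0, -0.4]}, {"fingers": 50, "delta_pos": [37.6, -63.4, 162], "angular": [0, 0, -0.4]}, {"fingers": 50, "delta_pos": [37.6, -63.4, 162], "angular": [0, 0, -0.4]}]}}

```text
clock: 18.0
tool_pos: [0.4816, -0.3341, 0.0129]
orientation: [-179.8, 0.1, -151.1]
force: [-0.2, -0.4, 1.1]
opening: 0.0675
gripper_force: 0.0
```

{"method": "apply_moves", "body": {"deltas": [{"fingers": 50, "delta_pos": [0, 0, 0], "angular": [0, 0, 0]}, {"fingers": 50, "delta_pos": [0, 0, 0], "angular": [0, 0, 0]}, {"fingers": 50, "delta_pos": [0, 0, -5], "angular": [0, 0, 0]}, {"fingers": 50, "delta_pos": [0, 0, -30], "angular": [0, 0, 0]}, {"fingers": 50, "delta_pos": [0, 0, -60], "angular": [0, 0, 0]}, {"fingers": 50, "delta_pos": [0, 0, -100], "angular": [0, 0, 0]}, {"fingers": 50, "delta_pos": [0, 0, -100], "angular": [0, 0, 0]}]}}

```text
clock: 18.7
tool_pos: [0.4836, -0.335, 0.1173]
orientation: [-179.5, 0.3, -151.1]
force: [0.3, 0.3, -2.7]
opening: 0.0649
gripper_force: 29.9
```

```bash
python3 - <<'E'
from tape import *
rel()
p,R,o=now()
mid,yaw,im=tape("top",p[2]-.009,(395,480,215,290),[p[0],p[1],np.radians(o['orientation'][2])])
print("mid in tool xy mm",(R.inv().apply(np.r_[mid,p[2]]-p)*1e3).round(1))
c=BO+BR.apply([.053,0,0]);print(c)
rel(([c[0],c[1],.15],down(-163)),([c[0],c[1],.048],down(-163)))
E
```

```text
t 18.7 tcp [ 483.6 -335.   117.3] rpy [-179.5    0.3 -151.1] j [-16.  17. -19.   0. -53. -46.] F [ 0.3  0.3 -2.7] op 64.9
top origin [ 0.4929 -0.3277] yaw -143.0 mid [ 0.4947 -0.3351] mismatch 23.103
mid in tool xy mm [-9.7 -5.4  0.1]
[ 0.5404957  -0.05628415  0.        ]
t 18.75 tcp [ 482.2 -334.2  114.6] rpy [-179.7    0.2 -151.1] j [-16.  18. -20.   0. -53. -46.] F [-0.3  0.1 -3.3] op 65.2
[-185.3, 215.1, -36.0] [-0.3, 0.23, 11.86]
[-185.0, 215.6, 66.0] [-0.3, 0.23, 11.86]
```

{"method": "apply_moves", "body": {"deltas": [{"fingers": 50, "delta_pos": [-188, 215, -36], "angular": [-0.3, 0.2, 11.9]}, {"fingers": 50, "delta_pos": [-188, 215, -36], "angular": [-0.3, 0.2, 11.9]}, {"fingers": 50, "delta_pos": [-188, 215, -36], "angular": [-0.3, 0.2, 11.9]}, {"fingers": 50, "delta_pos": [-188, 215, -36], "angular": [-0.3, 0.2, 11.9]}, {"fingers": 50, "delta_pos": [-188, 215, -36], "angular": [-0.3, 0.2, 11.9]}, {"fingers": 50, "delta_pos": [-188, 215, -36], "angular": [-0.3, 0.2, 11.9]}, {"fingers": 50, "delta_pos": [-188, 215, -10], "angular": [-0.3, 0.2, 11.9]}, {"fingers": 50, "delta_pos": [-188, 215, 20], "angular": [-0.3, 0.2, 11.9]}, {"fingers": 50, "delta_pos": [-188, 215, 40], "angular": [-0.3, 0.2, 11.9]}, {"fingers": 50, "delta_pos": [-188, 215, 50], "angular": [-0.3, 0.2, 11.9]}]}}

```text
clock: 19.75
tool_pos: [0.5393, -0.0549, 0.0582]
orientation: [179.8, -0.5, -163.1]
force: [-0.6, -0.1, -2.6]
opening: 0.0646
gripper_force: 29.9
```

```bash
python3 -c "
from h import *
c=BO+BR.apply([.053,0,0])
rel(([c[0]+.0029,c[1]+.0009,.056],down(-163)),([c[0]+.0029,c[1]+.0009,.050],down(-163)))"
```

```text
t 19.75 tcp [539.3 -54.9  58.2] rpy [ 179.8   -0.5 -163.1] j [ 15.  18. -28.  -0. -45. -88.] F [-0.6 -0.1 -2.6] op 64.6
[-3.8, -1.7, 2.2] [0.23, -0.52, -0.06]
[-3.9, -1.7, 8.2] [0.23, -0.52, -0.06]
```

{"method": "apply_moves", "body": {"deltas": [{"fingers": 50, "delta_pos": [-3, -1.5, 0], "angular": [0.2, -0.5, 0]}, {"fingers": 50, "delta_pos": [-3, -1.5, 2], "angular": [0.2, -0.5, 0]}, {"fingers": 50, "delta_pos": [-3, -1.5, 4], "angular": [0.2, -0.5, 0]}, {"fingers": 50, "delta_pos": [-3, -1.5, 5], "angular": [0.2, -0.5, 0]}, {"fingers": 50, "delta_pos": [-3, -1.5, 5], "angular": [0.2, -0.5, 0]}]}}

```text
clock: 20.25
tool_pos: [0.5451, -0.0553, 0.0567]
orientation: [-180.0, 0.3, -163.1]
force: [0.5, -0.7, -2.0]
opening: 0.0653
gripper_force: 29.9
```

{"method": "apply_moves", "body": {"deltas": [{"fingers": 50, "delta_pos": [1, 0, 1], "angular": [0, 0, 0]}, {"fingers": 50, "delta_pos": [1.5, 0, 2], "angular": [0, 0, 0]}, {"fingers": 50, "delta_pos": [1.5, 0, 3], "angular": [0, 0, 0]}, {"fingers": 50, "delta_pos": [1.5, 0, 4], "angular": [0, 0, 0]}, {"fingers": 50, "delta_pos": [1.5, 0, 4], "angular": [0, 0, 0]}]}}

```text
clock: 20.75
tool_pos: [0.5434, -0.0558, 0.0521]
orientation: [-180.0, 0.3, -163.0]
force: [0.4, 0.3, -2.3]
opening: 0.0648
gripper_force: 29.9
```

{"method": "apply_moves", "body": {"deltas": [{"fingers": 50, "delta_pos": [0, 0, 1], "angular": [0, 0, 0]}, {"fingers": 50, "delta_pos": [0, 0, 2], "angular": [0, 0, 0]}, {"fingers": 50, "delta_pos": [0, 0, 2.5], "angular": [0, 0, 0]}, {"fingers": 50, "delta_pos": [0, 0, 2.5], "angular": [0, 0, 0]}]}}

```text
clock: 21.15
tool_pos: [0.5437, -0.0557, 0.0508]
orientation: [-180.0, 0.3, -163.0]
force: [-5.1, 1.4, 10.1]
opening: 0.065
gripper_force: 29.9
```

{"method": "apply_moves", "body": {"deltas": [{"fingers": 50, "delta_pos": [0, 0, -1], "angular": [0, 0, 0]}, {"fingers": 86, "delta_pos": [0, 0, -1], "angular": [0, 0, 0]}, {"fingers": 86, "delta_pos": [0, 0, -1], "angular": [0, 0, 0]}, {"fingers": 86, "delta_pos": [0, 0, -1], "angular": [0, 0, 0]}, {"fingers": 86, "delta_pos": [0, 0, -1], "angular": [0, 0, 0]}, {"fingers": 86, "delta_pos": [0, 0, -10], "angular": [0, 0, 0]}, {"fingers": 86, "delta_pos": [0, 0, -40], "angular": [0, 0, 0]}, {"fingers": 86, "delta_pos": [0, 0, -90], "angular": [0, 0, 0]}, {"fingers": 86, "delta_pos": [0, 0, -140], "angular": [0, 0, 0]}, {"fingers": 86, "delta_pos": [0, 0, -170], "angular": [0, 0, 0]}]}}

```text
clock: 22.15
tool_pos: [0.5439, -0.0561, 0.2248]
orientation: [-179.9, 0.6, -163.0]
force: [0.8, -0.7, -0.2]
opening: 0.0856
gripper_force: 0.0
```

{"method": "apply_moves", "body": {"deltas": [{"fingers": 86, "delta_pos": [70, -230, 0], "angular": [0, 0, 0]}, {"fingers": 86, "delta_pos": [70, -230, 0], "angular": [0, 0, 0]}, {"fingers": 86, "delta_pos": [70, -230, 0], "angular": [0, 0, 0]}, {"fingers": 86, "delta_pos": [70, -230, 0], "angular": [0, 0, 0]}, {"fingers": 86, "delta_pos": [70, -230, 0], "angular": [0, 0, 0]}, {"fingers": 86, "delta_pos": [70, -230, 0], "angular": [0, 0, 0]}]}}

```text
clock: 22.75
tool_pos: [0.542, -0.3006, 0.2195]
orientation: [-180.0, 0.2, -163.3]
force: [-0.3, -0.5, -0.7]
opening: 0.0859
gripper_force: 0.0
```

```bash
python3 - <<'E'
from tape import *
c=BO+BR.apply([.053,0,0])
mid,yaw,im=tape("top",.038,(290,390,190,280),[c[0],c[1],np.radians(-163)])
pb=lambda P:(BR.inv().apply(P-BO)*1e3).round(1)
print("mid board",pb(np.r_[mid,0]))
for y in(-45,45):
    xs=np.arange(-3,9,1.5);uv=proj("top",BO+BR.apply(np.c_[xs,xs*0+y,xs*0+38]/1e3)).astype(np.float32)
    print(y,cv2.remap(np.ascontiguousarray(im).max(2),uv[None,:,0],uv[None,:,1],1)[0].tolist())
rel()
E
```

```text
top origin [ 0.5422 -0.021 ] yaw -184.0 mid [ 0.5387 -0.0278] mismatch 2.976
mid board [25.2  6.6  0. ]
-45 [213, 188, 126, 104, 150, 161, 102, 73]
45 [188, 144, 130, 129, 181, 226, 225, 224]
t 22.8 tcp [ 542.1 -298.7  219.4] rpy [-180.     0.2 -163.3] j [-11.  15.  -7.  -0. -67. -62.] F [-0.  -0.   0.5] op 86.0
```

```bash
python3 - <<'E'
import re
s=open('tape.py').read().replace("(20,120,80),(36","(21,190,80),(34")
open('tape.py','w').write(s)
E
python3 - <<'E'
from tape import *
for n in("top","scene"):
    im=cv2.imread("pics/t_top_38.png") if n=="top" else np.ascontiguousarray(ctrl.snapshot(n)[:,:,::-1])
    h=cv2.cvtColor(im,cv2.COLOR_BGR2HSV);m=cv2.inRange(h,(21,190,80),(34,255,255))
    nn,_,st,ce=cv2.connectedComponentsWithStats(m)
    print(n,[(s.tolist()) for s in st[1:] if s[4]>40])
    c=BO+BR.apply([.053,0,.054]);print(proj(n,c))
    for q in((53,0,70),(53,20,70),(30,20,70)):
        u=proj(n,BO+BR.apply(np.array(q)/1e3))[0].astype(int);print(q,u,h[u[1],u[0]])
E
```

```text
top [[106, 26, 17, 18, 235], [321, 216, 7, 18, 72]]
[[332.9759265  226.67694896]]
(53, 0, 70) [333 225] [14 67 76]
(53, 20, 70) [330 218] [ 26 255 237]
(30, 20, 70) [322 221] [ 26 255 244]
scene []
[[312.28054959 246.37189611]]
(53, 0, 70) [312 240] [20 13 57]
(53, 20, 70) [305 238] [ 21 160 220]
(30, 20, 70) [300 242] [ 27 144 254]
```

```bash
python3 -c "
from h import *
rel(([.35,-.52,.22],down(-163)))"
```

```text
t 22.85 tcp [ 542.3 -297.4  219.5] rpy [-180.     0.3 -163.2] j [-11.  15.  -8.  -0. -67. -62.] F [-0.8  0.   0.2] op 85.9
[248.5, -157.5, -1.6] [-0.0, 0.25, -0.19]
```

{"method": "apply_moves", "body": {"deltas": [{"fingers": 86, "delta_pos": [248, -157, 0], "angular": [0, 0, 0]}, {"fingers": 86, "delta_pos": [248, -157, 0], "angular": [0, 0, 0]}, {"fingers": 86, "delta_pos": [248, -157, 0], "angular": [0, 0, 0]}, {"fingers": 86, "delta_pos": [248, -157, 0], "angular": [0, 0, 0]}, {"fingers": 86, "delta_pos": [248, -157, 0], "angular": [0, 0, 0]}, {"fingers": 86, "delta_pos": [248, -157, 0], "angular": [0, 0, 0]}, {"fingers": 86, "delta_pos": [248, -157, 0], "angular": [0, 0, 0]}, {"fingers": 86, "delta_pos": [248, -157, 0], "angular": [0, 0, 0]}]}}

```text
clock: 23.65
tool_pos: [0.3511, -0.5186, 0.2187]
orientation: [-180.0, 0.3, -163.1]
force: [-0.1, 0.3, -0.2]
opening: 0.086
gripper_force: 0.0
```

```bash
python3 - <<'E'
from tape import *
c=BO+BR.apply([.053,0,0])
mid,yaw,im=tape("top",.038,(290,390,190,280),[c[0],c[1],np.radians(-163)])
pb=lambda P:(BR.inv().apply(P-BO)*1e3).round(1)
print("mid board",pb(np.r_[mid,0]))
for y in(-45,45):
    xs=np.arange(-3,9,1.5);uv=proj("top",BO+BR.apply(np.c_[xs,xs*0+y,xs*0+38]/1e3)).astype(np.float32)
    print(y,cv2.remap(np.ascontiguousarray(im).max(2),uv[None,:,0],uv[None,:,1],1)[0].tolist())
# bystanders: change since start
a=cv2.imread("pics/top0.png")
for nm,(u,v) in dict(bottle=(319,188),jar=(291,286),hyg=(394,289)).items():
    t=cv2.cvtColor(a[v-11:v+12,u-11:u+12],cv2.COLOR_BGR2GRAY);s=cv2.cvtColor(np.ascontiguousarray(im[v-22:v+23,u-22:u+23]),cv2.COLOR_BGR2GRAY)
    r=cv2.minMaxLoc(cv2.matchTemplate(s,t,cv2.TM_CCOEFF_NORMED));print(nm,round(r[1],2),"shift px",r[3][0]-11,r[3][1]-11)
rel()
E
```

```text
top origin [ 0.5422 -0.048 ] yaw -164.4 mid [ 0.5411 -0.0556] mismatch 0.229
mid board [52.5  0.8  0. ]
-45 [217, 193, 139, 124, 182, 221, 231, 233]
45 [192, 148, 133, 133, 185, 230, 228, 227]
bottle 0.95 shift px 1 0
jar 1.0 shift px 0 0
hyg 1.0 shift px 0 0
t 23.7 tcp [ 351.8 -518.1  218.7] rpy [-180.     0.3 -163. ] j [-38.  16.  -6.  -0. -67. -35.] F [-0.5  0.9 -0.2] op 85.6
```

```bash
python3 -c "
from plant import ctrl
print(ctrl.close_job())"
```

```text
the job is handed in; nothing more can be done
None
```

I handed the job in at about 24 s; no verdict came back. By my last camera measurements the cover is gasket down and home against the end stop, and the tape measure is within about 1 mm of its middle. The trowel was set down flat on the bench, and the bottle, jar and hygrometer have not moved; I did not re-check the foil pack, but the arm stayed clear of it.

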